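# Let the sample lift down on its release valve

## Task

The small hydraulic lift on the bench stands raised with a steel sample canister on it, its release valve turned to but not nipped up. Crack the valve open a little (lever anticlockwise) so that the platform sinks slowly under its own weight, never faster than about 2 cm/s, all the way down onto its stop. Then turn the lever back clockwise until you feel the needle meet its seat, nip it up with a push of about 12 N on the lever (not under 9, never over 16) and let go; do not touch the platform or the canister, and leave the other things on the bench alone.

Things in the scene. Friction and masses are not known exactly. Their poses are not given: they have to be found in the camera images.
- lift: Fixed hydraulic lift on a grey base plate 200 (x) x 400 (y) x 20 mm; yaw varies. Origin: centre of the plate's underside, on the bench. In its frame the cylinder with the platform stands at (0, +110) mm and the pump block at (+30, -110) mm.
- platform (a joint): How far the platform has sunk, m: 0 raised (start), 0.085 down on its stop. It sinks only by itself. With the valve too little open it stands (creep under 0.2 mm/s). From some opening between 0.15 and 0.6 rad (unknown; less for a heavier canister) it sinks, about 11 mm/s faster per further 0.1 rad; a cushion spring slows it by 7 mm/s over the travel, so it may stall and need more opening.
- platform_top (a point): Centre of the top face of the platform, a square aluminium plate 130 x 130 x 12 mm. The top is 190 mm above the bench when raised, 105 mm when down.
- valve (a joint): Turn of the release valve lever about its vertical axis, rad: 0 = lever along the lift's -x, positive = open, anticlockwise from above, up to 1.5. It starts between 0 and 0.12. Friction of 0.3 N m (5 N at the grip point) resists and holds it where left. Turning clockwise the needle meets a stiff seat somewhere between -0.03 and -0.42; the place differs each time and can only be felt.
- valve_axis (a point): Point on the valve's vertical axis, 131 mm above the bench, at the mid height of the lever.
- lever_grip (a point): Mid-section point of the valve's dark steel lever bar, 60 mm from the valve axis, 131 mm above the bench. The level bar is 12 mm wide, 18 mm high (122 to 140 mm above the bench) and reaches 75 mm out from the axis; at 0 it points along the lift's -x. The point's x axis points along the bar to the valve axis, z up. Below the bar here 50 mm are free.
- canister: Loose steel sample canister, 80 mm across the lid, 82 mm tall with its black knob, 0.3 to 0.9 kg, standing on the platform. Origin: centre of its underside. z axis up.
- bottle: Bystander: amber bottle 60 mm across, 130 mm tall, on the bench beyond the pump block. Origin: centre of its underside.
- dish: Bystander: clear closed petri dish 90 mm across, 16 mm high, on the bench on the valve's side of the lift. Origin: centre of its underside.
- rack: Bystander: grey rack 60 x 120 mm with three capped tubes, 96 mm high, on the bench beyond the platform. Origin: centre of its underside.
- pump_block: White block 90 x 80 x 50 mm on the base plate (top 70 mm above the bench), fixed, with the valve on a 36 mm thick steel boss on top; the valve's seat is inside. Origin: centre of its underside, under the valve axis. Force of the needle on the seat: (torque on the lever - 0.3 N m) / 0.035 m, so a push of 9, 12, 16 N at the grip point gives 7, 12, 19 N. Under 5 N is not nipped, over 21 N crushes it.
There are look-alikes about, which are no part of the job. What is shaped like the canister but purple, red or turquoise is not meant.

How it is judged:
On the way, in this order (a step that is already met when the one before it is completed fails the run):
1. the valve is cracked open and the platform is on its way down (value of joint valve above 0.14 rad and value of joint platform above 0.015 m), for 0.2 s.
2. the platform is all the way down on its stop (value of joint platform above 0.082 m), for 0.2 s.
3. the valve is nipped up: needle pressed on its seat with more than 5 N (contact force between valve and pump_block above 5 N), for 0.1 s.
At the end, for the whole second after the job is handed in: The platform is down on its stop (sunk at least 82 of 85 mm), the needle rests on its seat, still pressing on it (over 0.3 N), and the canister stands upright (within 0.1 rad) and still on the platform, its foot within 30 mm of the centre of the platform's top (value of joint platform above 0.082 m and contact force between valve and pump_block above 0.3 N and angle between canister's own z axis and vertical below 0.1 rad and distance between canister and platform_top below 0.03 m and linear speed of canister below 0.01 m/s); the robot touches nothing.
It fails at once if the platform sinks faster than 25 mm/s (velocity of joint platform above 0.025 m/s).
It fails at once if the valve is forced: the needle is pressed on its seat with more than 21 N (contact force between valve and pump_block above 21 N).
It fails at once if the robot presses on the platform or the canister (contact force between any of the fingers, the arm and platform above 1 N or contact force between any of the fingers, the arm and canister above 1 N).
It fails at once if the bottle, the dish or the rack is moved by more than 10 mm (distance of any of bottle, dish, rack from where it was at the start of the episode above 0.01 m).
It also fails if it takes over 72 s, if anything falls off the work surface, if the arm or the gripper's body presses on something with over 40 N, if the wrist force passes 120 N, or if a joint passes its speed limit or range.

## Robot

A 7-joint arm with a two-finger parallel gripper is mounted at the origin on the work surface. World frame = base frame: x ahead of the robot, y to its left, z up, the work surface at z = 0. Lengths are in m, angles in rad, forces in N, time in s.
With the tool pointing down it reaches from about 0.375 to 0.925 m from the base axis. Payload 3.1 kg.
Tool frame: the origin (TCP) lies between the finger pads; the fingertips stand 25 mm ahead of it and the grasp point (between the pads) lies 6 mm ahead of it; z points along the fingers, y is the line along which they close (so a half turn about z gives the same grasp; the last joint's range is limited). The gripper opens to 85 mm and grips with 20 to 120 N. Pads are 22 mm wide; open, the fingers measure 114 mm over their backs; the gripper's body (76 mm by 85 mm) begins 54 mm behind the grasp point. The pads swing forward as they close: fully open they stand 13 mm farther back than shut.
Start: joints at [1.189, 0.383, 0.044, 1.598, -0.018, 1.161, -0.05], TCP at [0.182, -0.624, 0.256] pointing down, gripper open.
Joint ranges: [-2.61, 2.61], [-0.41, 2.15], [-1.48, 1.57], [0, 2.5], [-1.57, 4.71], [0.05, 1.97], [-2.85, 2.85]. Speed limits (rad/s): [2.79, 2.79, 3.14, 3.14, 3.14, 3.14, 3.14].

## Interface

Orientations are given as a unit quaternion [x, y, z, w].
In Python, from rig import ctrl, vision, job gives the robot as it stands.
- The arm moves only by the shell command python3 -m inch 'ROWS'. ROWS is JSON, a list of rows, each an object with "delta_rot": the turn, a rotation vector about the tool's x, y, z in rad, a list of three; "translation": the shift along the tool's x, y, z in mm, a list of three; "fingers": the finger opening in mm, from 0 to 85.4. A call has 1 to 10 rows; each row is the pose to reach, as a shift and turn from the pose commanded when the call began, along the tool's axes at that moment; what a row does not reach only later rows make up. A row lasts 1/12 s, in which the tool goes at most 41.7 mm and 7.16 degrees, less where a joint would pass 70% of its speed; a pose out of reach is approached as far as the arm can. A call with a gripper value outside its range is refused whole. The fingers move at their own pace and stop on an object; the grip force is fixed at half the most. Time passes only in rows, so rows that repeat a pose let the fingers close. It gives the time, the measured TCP pose, the force, the opening and the grip force at its end, in the units of the state.
- ctrl.state(): the state, without advancing time (a new reading comes with each control period).
- vision.snapshot(name): name is "side" or "top"; returns a dict with "image" (420x560x3 uint8, red, green, blue), "camera_matrix" (3x3 intrinsics, pixels), "cam_to_world" (4x4, takes a point from camera to world coordinates). Camera axes: x right, y up, looking along -z (the intrinsics and any distortion apply to the point x, -y, -z); pixel columns grow to the right and rows downward; lengths in m; the calibration is good to about 2 mm. A picture is of the moment at which its call begins. There is no depth.
- job.sign_off(): hands the job in; it is judged then, once.
The state is a dict: "t": time; "joints": joint angles; "joint_vel": joint speeds; "joint_torque": joint torques, N m; "tool_pos": TCP position; "eef_rot": TCP orientation; "wrist_force": force on the tool from outside, world axes, zero at the start; "wrist_torque": the same for the moment, N m; "gripper_width": finger opening in m; "grasp_force": force on a finger pad.
Only numpy, scipy, OpenCV 4.12 (cv2) and the standard library are available. Lean on these libraries where they do the work, as an engineer would, in place of code of your own. Each camera call takes 0.05 s, during which the arm holds its last target. There are 200 camera calls.

## Working session

There is one attempt and no reset: what is moved stays moved. The work goes in short steps, Python scripts to look and compute and a shell command to move; the robot and the scene stay as the last step left them, time stands still between calls to the robot, and variables do not carry over. Pictures are saved under pics/ and viewed, at most 10 in all, crops included, and the job is handed in when it is done.

```bash
mkdir -p pics; ls; python3 - <<'E'
from rig import ctrl, vision, job
import cv2,numpy as np
for n in("top","side"):
    s=vision.snapshot(n); cv2.imwrite(f"pics/{n}0.png",s["image"][:,:,::-1]); np.savez(f"pics/{n}0.npz",**s)
    print(n,s["camera_matrix"].tolist(),np.round(s["cam_to_world"],3).tolist(), [k for k in s])
st=ctrl.state(); print({k:np.round(v,3).tolist() for k,v in st.items()})
E
```

```text
pics
top [[463.16557207198474, 0.0, 281.48580101102], [0.0, 463.16557207198474, 214.90513485860433], [0.0, 0.0, 1.0]] [[0.017, 0.984, -0.18, 0.36], [-1.0, 0.017, 0.002, 0.076], [0.005, 0.18, 0.984, 1.192], [0.0, 0.0, 0.0, 1.0]] ['image', 'camera_matrix', 'cam_to_world']
side [[436.2236251458615, 0.0, 275.9126386457293], [0.0, 436.2236251458615, 204.80575509184496], [0.0, 0.0, 1.0]] [[0.984, 0.148, -0.102, 0.401], [-0.179, 0.76, -0.625, -0.618], [-0.015, 0.633, 0.774, 1.024], [0.0, 0.0, 0.0, 1.0]] ['image', 'camera_matrix', 'cam_to_world']
{'t': 0.1, 'joints': [1.189, 0.384, 0.044, 1.599, -0.018, 1.161, -0.05], 'joint_vel': [-0.0, 0.0, 0.0, -0.003, -0.0, 0.001, 0.001], 'joint_torque': [0.002, -43.473, 1.029, -25.045, 0.011, 0.005, 0.0], 'tool_pos': [0.182, -0.623, 0.255], 'eef_rot': [0.99, 0.141, -0.0, -0.001], 'wrist_force': [-0.168, -0.312, -0.27], 'wrist_torque': [0.019, -0.035, 0.003], 'grasp_force': 0.0, 'gripper_width': 0.085}
```

View pics/top0.png

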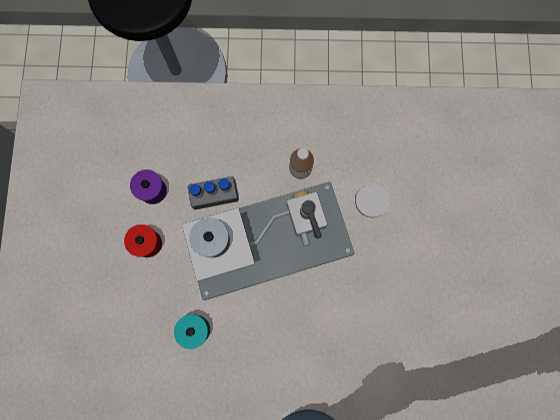

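View pics/side0.png

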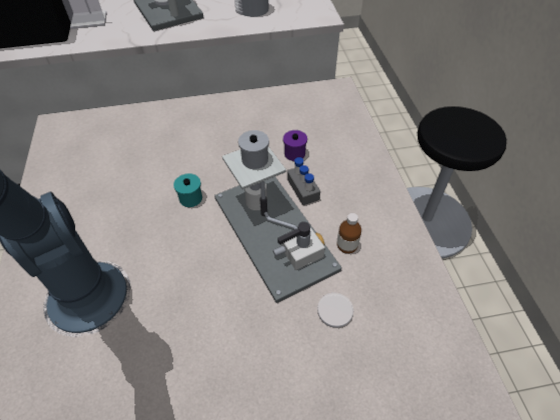

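Top view: the wanted steel canister is grey at (210,237), on the white platform at (218,243). Look-alikes are purple (146,185), red (141,240) and turquoise (191,331). The dark lever runs from its hub at (308,208) to about (318,237). It could be confused with the silver stub at (305,240), the black upright handle at side (264,203), or the grey hose at (268,225). The bottle is at (301,160), the dish at (373,200) and the rack at (212,190). Next is one close crop to check the lever.

```bash
cat > h.py <<'E'
import numpy as np
def ray(s,px):
    K=s["camera_matrix"];T=s["cam_to_world"]
    d=np.linalg.solve(K,[px[0],px[1],1.]);d=T[:3,:3]@[d[0],-d[1],-d[2]]
    return T[:3,3],d
def onz(s,px,z):
    o,d=ray(s,px);return o+d*(z-o[2])/d[2]
def proj(s,P):
    T=s["cam_to_world"];p=T[:3,:3].T@(np.asarray(P)-T[:3,3]);q=s["camera_matrix"]@[p[0],-p[1],-p[2]];return q[:2]/q[2]
def tri(s1,p1,s2,p2):
    o1,d1=ray(s1,p1);o2,d2=ray(s2,p2)
    t=np.linalg.lstsq(np.c_[d1,-d2],o2-o1,rcond=None)[0];a=o1+d1*t[0];b=o2+d2*t[1];return (a+b)/2,np.linalg.norm(a-b)
E
python3 - <<'E'
import cv2,numpy as np
t=cv2.imread("pics/top0.png")[180:255,270:360];s=cv2.imread("pics/side0.png")[210:285,260:350]
f=lambda a:cv2.resize(a,None,fx=4.4,fy=4.4,interpolation=cv2.INTER_CUBIC)
cv2.imwrite("pics/crop1.png",np.hstack([f(t),f(s)]))
from h import *
T=dict(np.load("pics/top0.npz"))
# plate corners approx (z=.02) by screws / axis
for p in[(330,184),(352,254),(204,298)]:print(p,onz(T,p,.02).round(3))
E
```

```text
(330, 184) [ 0.658 -0.052  0.02 ]
(352, 254) [ 0.477 -0.107  0.02 ]
(204, 298) [0.361 0.263 0.02 ]
```

View pics/crop1.png

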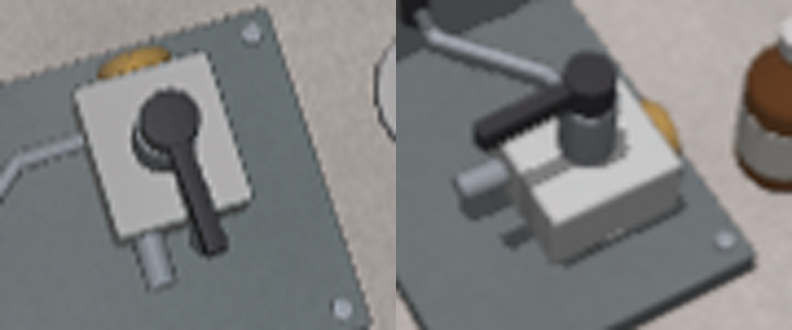

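The crop confirms the dark lever bar: hub at top (308.2,207.0), tip at top (318.4,236.8). In the side view the hub is at (303.9,226.4) and the tip at (279.5,240.2). The silver stub sits lower, on the block's face.

```bash
python3 - <<'E'
from h import *; import cv2
T=dict(np.load("pics/top0.npz"));S=dict(np.load("pics/side0.npz"))
print("hub tri",tri(T,(308.2,207),S,(303.9,226.4)),"tip tri",tri(T,(318.4,236.5),S,(279.8,240)))
for z in(.131,.14,.15):print(z,onz(T,(308.2,207),z).round(4),onz(S,(303.9,226.4),z).round(4))
# bar direction from dark mask in top view
g=T["image"].max(2).astype(int); m=np.zeros(g.shape,np.uint8); m[216:242,305:326]=(g[216:242,305:326]<75)
n,l,st,c=cv2.connectedComponentsWithStats(m); i=1+st[1:,4].argmax(); ys,xs=np.where(l==i)
P=np.array([onz(T,p,.137)[:2] for p in zip(xs,ys)]); v=cv2.fitLine(P.astype(np.float32),2,0,.01,.01).ravel(); print(st[i],"bar line",v,np.arctan2(v[1],v[0]))
print([onz(T,p,.02)[:2].round(4) for p in((330,184),(352,254),(204,298))])
g=lambda z,p:onz(T,p,z)
E
```

```text
hub tri (array([0.57301882, 0.01224937, 0.14122977]), np.float64(0.0027415754259778)) tip tri (array([ 0.50623565, -0.01209061,  0.13403174]), np.float64(0.004044423857118467))
0.131 [0.5737 0.0116 0.131 ] [0.5764 0.0198 0.131 ]
0.14 [0.5719 0.0122 0.14  ] [0.5747 0.0133 0.14  ]
0.15 [0.5699 0.0128 0.15  ] [0.5727 0.0062 0.15  ]
[305 216  21  23 164] bar line [ 0.91840404  0.39564374  0.525922   -0.00290448] 0.40676874
[array([ 0.6582, -0.0516]), array([ 0.4765, -0.1069]), array([0.3606, 0.2628])]
```

```bash
R='{"delta_rot":[0,0,-0.04],"translation":[260,-260,0],"fingers":40}'; python3 -m inch '[{"delta_rot":[0,0,0],"translation":[20,-20,0],"fingers":40},{"delta_rot":[0,0,0],"translation":[45,-45,0],"fingers":40},{"delta_rot":[0,0,0],"translation":[70,-70,0],"fingers":40},{"delta_rot":[0,0,0],"translation":[97,-97,0],"fingers":40},{"delta_rot":[0,0,0],"translation":[125,-125,0],"fingers":40},{"delta_rot":[0,0,0],"translation":[152,-152,0],"fingers":40},{"delta_rot":[0,0,0],"translation":[180,-180,0],"fingers":40},{"delta_rot":[0,0,0],"translation":[207,-207,0],"fingers":40},{"delta_rot":[0,0,0],"translation":[235,-235,0],"fingers":40},{"delta_rot":[0,0,0],"translation":[260,-260,0],"fingers":40}]'
```

```text
t: 0.93
tool_pos: [0.3594, -0.2989, 0.2559]
eef_rot: [0.99, 0.142, -0.0, -0.0]
wrist_force: [0.8, 0.3, -0.3]
gripper_width: 0.04
grasp_force: 0.0
```

```bash
python3 -m inch '[{"delta_rot":[0,0,0],"translation":[28,-28,0],"fingers":40},{"delta_rot":[0,0,-0.02],"translation":[57,-56,0],"fingers":40},{"delta_rot":[0,0,-0.04],"translation":[86,-85,0],"fingers":40},{"delta_rot":[0,0,-0.06],"translation":[115,-114,0],"fingers":40},{"delta_rot":[0,0,-0.077],"translation":[144,-143,0],"fingers":40},{"delta_rot":[0,0,-0.077],"translation":[172,-171,0],"fingers":40},{"delta_rot":[0,0,-0.077],"translation":[200,-198,0],"fingers":40},{"delta_rot":[0,0,-0.077],"translation":[222,-220,0],"fingers":40},{"delta_rot":[0,0,-0.077],"translation":[232,-230,0],"fingers":40},{"delta_rot":[0,0,-0.077],"translation":[232,-230,0],"fingers":40}]'
python3 - <<'E'
from h import *; from rig import ctrl,vision; import cv2
from scipy.spatial.transform import Rotation as R
st=ctrl.state(); r=R.from_quat(st["eef_rot"]).as_matrix(); print(st["tool_pos"],np.arctan2(r[1,0],r[0,0]),r[:,2])
ims=[]
for n in("top","side"):
    s=vision.snapshot(n); u,v=proj(s,[.517,-.009,.14]).astype(int); c=s["image"][v-60:v+60,u-60:u+60,::-1]; ims.append(cv2.resize(c,None,fx=3.3,fy=3.3,interpolation=cv2.INTER_CUBIC))
cv2.imwrite("pics/crop2.png",np.hstack(ims))
E
```

```text
t: 1.77
tool_pos: [0.5182, -0.0104, 0.2562]
eef_rot: [0.983, 0.184, 0.001, -0.001]
wrist_force: [0.3, -1.1, 0.8]
gripper_width: 0.04
grasp_force: 0.0
[ 0.51816747 -0.01044595  0.25622764] 0.3690943617694007 [ 7.08849257e-04  2.97781492e-03 -9.99995315e-01]
```

View pics/crop2.png

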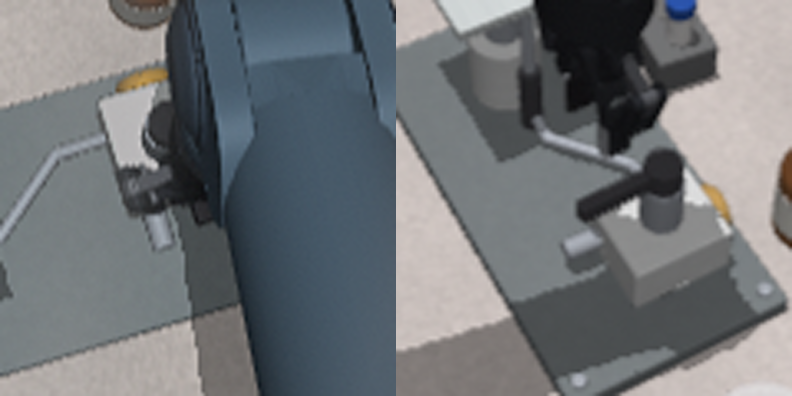

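The side crop shows the fingers above the lever bar, whose tip is around (590,205) in the crop. In the top view the arm hides the bar. Lowering to straddle it.

```bash
python3 -m inch '[{"delta_rot":[0,0,0],"translation":[0,3,20],"fingers":40},{"delta_rot":[0,0,0],"translation":[0,3,45],"fingers":40},{"delta_rot":[0,0,0],"translation":[0,3,65],"fingers":40},{"delta_rot":[0,0,0],"translation":[0,3,78],"fingers":40},{"delta_rot":[0,0,0],"translation":[0,3,88],"fingers":40},{"delta_rot":[0,0,0],"translation":[0,3,98],"fingers":40},{"delta_rot":[0,0,0],"translation":[0,3,108],"fingers":40},{"delta_rot":[0,0,0],"translation":[0,3,118],"fingers":40},{"delta_rot":[0,0,0],"translation":[0,3,118],"fingers":40}]'
python3 - <<'E'
from h import *; from rig import vision; import cv2
s=vision.snapshot("side"); c=s["image"][100:300,190:390,::-1]; np.savez("pics/side1.npz",**s)
cv2.imwrite("pics/crop3.png",cv2.resize(c,None,fx=3,fy=3,interpolation=cv2.INTER_CUBIC))
E
```

```text
t: 2.62
tool_pos: [0.5167, -0.0191, 0.1364]
eef_rot: [0.984, 0.179, -0.002, -0.0]
wrist_force: [-0.8, 0.1, -0.9]
gripper_width: 0.0397
grasp_force: 0.0
```

View pics/crop3.png

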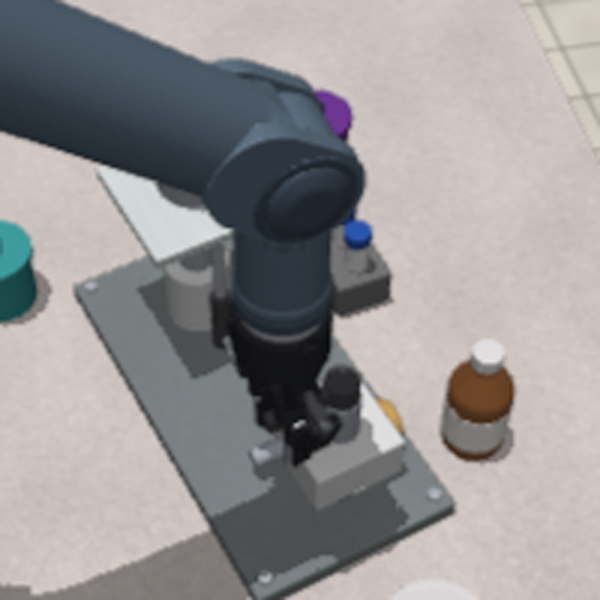

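The side view shows the fingers straddling the bar beside the hub (crop (300,430)). The platform's near corner is visible at crop (160,262), which is full image (243,187), so I can track it there. The tool sits about 5 mm too far on the open side, so I'll correct that and then close on the bar.

```bash
cat > m.py <<'E'
from h import *; from rig import vision,ctrl
from scipy.spatial.transform import Rotation as R
def edge(im):
    g=im.astype(float).mean(2); out=[]
    for c in range(245,256):
        p=g[170:225,c]; d=p[:-1]-p[1:]; b=np.where(p>150)[0]
        # last bright->dark crossing of 120
        k=[i for i in range(len(p)-1) if p[i]>=115>p[i+1]]
        out.append(170+k[0]+(p[k[0]]-115)/(p[k[0]]-p[k[0]+1]) if k else np.nan)
    return np.array(out)
s=vision.snapshot("side"); s0=dict(np.load("pics/side1.npz")); e0=edge(s0["image"]); e=edge(s["image"])
dz=np.linspace(-.01,.1,45); L=[]
for c,a,b in zip(range(245,256),e0,e):
    P=onz(s0,(c,a),.178); L.append(np.interp(b,[proj(s0,P-[0,0,q])[1] for q in dz],dz)*1000)
st=ctrl.state(); r=R.from_quat(st["eef_rot"]).as_matrix(); f=np.array(st["wrist_force"]); p=np.array(st["tool_pos"])
A=np.array([.573,.012]); d=A-p[:2]
print("t %.2f drop mm %.1f (std %.1f)"%(st["t"],np.nanmedian(L),np.nanstd(L)),"yaw %.3f"%np.arctan2(r[1,0],r[0,0]),"polar %.3f r %.1f"%(np.arctan2(d[1],d[0]),1000*np.hypot(*d)),"F_tool",(r.T@f).round(1),"M",np.round(r.T@st["wrist_torque"],2),"w %.1f"%(st["gripper_width"]*1e3),"pos",p.round(4),"gf %.1f"%st["grasp_force"])
E
python3 -m inch '[{"delta_rot":[0,0,0],"translation":[3,-5,0],"fingers":40},{"delta_rot":[0,0,0],"translation":[3,-5,0],"fingers":40},{"delta_rot":[0,0,0],"translation":[3,-5,0],"fingers":40},{"delta_rot":[0,0,0],"translation":[3,-5,0],"fingers":40}]' >/dev/null; python3 m.py
python3 -m inch '[{"delta_rot":[0,0,0],"translation":[3,-5,0],"fingers":24},{"delta_rot":[0,0,0],"translation":[3,-5,0],"fingers":24},{"delta_rot":[0,0,0],"translation":[3,-5,0],"fingers":24}]'|tail -2; python3 m.py
```

```text
t 3.05 drop mm -0.0 (std 0.1) yaw 0.361 polar 0.434 r 58.8 F_tool [ 1.6  0.5 -0.3] M [-0.02  0.02 -0.05] w 39.9 pos [ 0.5196 -0.0127  0.1388] gf 0.0
gripper_width: 0.024
grasp_force: 0.0
t 3.35 drop mm -0.0 (std 0.1) yaw 0.362 polar 0.343 r 56.0 F_tool [-0.3 -0.2 -0.4] M [-0.    0.   -0.01] w 24.2 pos [ 0.5203 -0.0068  0.1384] gf 0.0
```

I applied that shift twice, because shifts count from each call's commanded pose. Undoing the second one and then closing gently.

```bash
python3 -m inch '[{"delta_rot":[0,0,0],"translation":[-3,5,0],"fingers":24},{"delta_rot":[0,0,0],"translation":[-3,5,0],"fingers":24},{"delta_rot":[0,0,0],"translation":[-3,5,0],"fingers":24},{"delta_rot":[0,0,0],"translation":[-3,5,0],"fingers":24}]'|tail -2; python3 m.py
python3 -m inch '[{"delta_rot":[0,0,0],"translation":[0,0,0],"fingers":18},{"delta_rot":[0,0,0],"translation":[0,0,0],"fingers":16},{"delta_rot":[0,0,0],"translation":[0,0,0],"fingers":14},{"delta_rot":[0,0,0],"translation":[0,0,0],"fingers":14},{"delta_rot":[0,0,0],"translation":[0,0,0],"fingers":14},{"delta_rot":[0,0,0],"translation":[0,0,0],"fingers":14}]'|tail -2; python3 m.py
```

```text
gripper_width: 0.0239
grasp_force: 0.0
t 3.73 drop mm -0.0 (std 0.1) yaw 0.360 polar 0.437 r 59.4 F_tool [ 0.9 -0.1  0. ] M [ 0.02  0.01 -0.01] w 23.9 pos [ 0.5192 -0.0131  0.1382] gf 0.0
gripper_width: 0.0141
grasp_force: 2.3
t 4.28 drop mm -0.0 (std 0.0) yaw 0.362 polar 0.418 r 59.4 F_tool [-1.3 -5.  -2.7] M [ 0.92 -0.31 -0.05] w 14.0 pos [ 0.5187 -0.0121  0.1382] gf 2.3
```

Contact: 5 N of friction on the opening side, exactly as described. Opening in steps now, about 0.08 rad each (60 mm × 0.08 ≈ 5 mm).

```bash
python3 -m inch '[{"delta_rot":[0,0,-0.04],"translation":[0,2.4,0],"fingers":14},{"delta_rot":[0,0,-0.08],"translation":[0.2,4.8,0],"fingers":14},{"delta_rot":[0,0,-0.08],"translation":[0.2,4.8,0],"fingers":14},{"delta_rot":[0,0,-0.08],"translation":[0.2,4.8,0],"fingers":14},{"delta_rot":[0,0,-0.08],"translation":[0.2,4.8,0],"fingers":14},{"delta_rot":[0,0,-0.08],"translation":[0.2,4.8,0],"fingers":14}]'|tail -1; python3 m.py
python3 -m inch '[{"delta_rot":[0,0,0],"translation":[0,0,0],"fingers":14},{"delta_rot":[0,0,0],"translation":[0,0,0],"fingers":14},{"delta_rot":[0,0,0],"translation":[0,0,0],"fingers":14},{"delta_rot":[0,0,0],"translation":[0,0,0],"fingers":14}]'|tail -1; python3 m.py
```

```text
grasp_force: 1.9
t 4.83 drop mm 0.0 (std 0.0) yaw 0.440 polar 0.515 r 59.6 F_tool [-0.4 -3.7 -1.1] M [ 0.76 -0.07 -0.05] w 13.8 pos [ 0.5211 -0.0174  0.1382] gf 1.9
grasp_force: 1.8
t 5.22 drop mm 0.0 (std 0.0) yaw 0.441 polar 0.515 r 59.6 F_tool [-0.9 -3.9 -0.5] M [ 0.74 -0.05 -0.09] w 13.7 pos [ 0.5211 -0.0174  0.1382] gf 1.8
```

```bash
python3 -m inch '[{"delta_rot":[0,0,-0.04],"translation":[0,2.4,0],"fingers":14},{"delta_rot":[0,0,-0.08],"translation":[0.2,4.8,0],"fingers":14},{"delta_rot":[0,0,-0.08],"translation":[0.2,4.8,0],"fingers":14},{"delta_rot":[0,0,-0.08],"translation":[0.2,4.8,0],"fingers":14},{"delta_rot":[0,0,-0.08],"translation":[0.2,4.8,0],"fingers":14},{"delta_rot":[0,0,-0.08],"translation":[0.2,4.8,0],"fingers":14},{"delta_rot":[0,0,-0.08],"translation":[0.2,4.8,0],"fingers":14},{"delta_rot":[0,0,-0.08],"translation":[0.2,4.8,0],"fingers":14}]'|tail -1; python3 m.py
```

```text
grasp_force: 2.0
t 5.93 drop mm 0.1 (std 0.1) yaw 0.521 polar 0.593 r 59.7 F_tool [ 1.6 -3.9  0.2] M [0.82 0.25 0.03] w 14.1 pos [ 0.5235 -0.0213  0.1383] gf 2.0
```

```bash
python3 -m inch '[{"delta_rot":[0,0,0],"translation":[0,0,0],"fingers":14},{"delta_rot":[0,0,0],"translation":[0,0,0],"fingers":14},{"delta_rot":[0,0,0],"translation":[0,0,0],"fingers":14}]'|tail -1; python3 m.py
```

```text
grasp_force: 2.1
t 6.23 drop mm 0.1 (std 0.0) yaw 0.521 polar 0.593 r 59.7 F_tool [ 1.6 -4.6  0.9] M [ 0.89  0.4  -0.06] w 14.2 pos [ 0.5235 -0.0213  0.1383] gf 2.1
```

```bash
python3 -m inch '[{"delta_rot":[0,0,-0.04],"translation":[0,2.4,0],"fingers":14},{"delta_rot":[0,0,-0.08],"translation":[0.2,4.8,0],"fingers":14},{"delta_rot":[0,0,-0.08],"translation":[0.2,4.8,0],"fingers":14},{"delta_rot":[0,0,-0.08],"translation":[0.2,4.8,0],"fingers":14},{"delta_rot":[0,0,-0.08],"translation":[0.2,4.8,0],"fingers":14},{"delta_rot":[0,0,-0.08],"translation":[0.2,4.8,0],"fingers":14},{"delta_rot":[0,0,-0.08],"translation":[0.2,4.8,0],"fingers":14},{"delta_rot":[0,0,-0.08],"translation":[0.2,4.8,0],"fingers":14},{"delta_rot":[0,0,-0.08],"translation":[0.2,4.8,0],"fingers":14},{"delta_rot":[0,0,-0.08],"translation":[0.2,4.8,0],"fingers":14}]'|tail -1; python3 m.py
```

```text
grasp_force: 1.9
t 7.12 drop mm 0.2 (std 0.1) yaw 0.601 polar 0.675 r 60.1 F_tool [ 3.1 -4.5 -0.5] M [ 0.82  0.6  -0.01] w 14.2 pos [ 0.5261 -0.0256  0.1384] gf 1.9
```

```bash
python3 -m inch '[{"delta_rot":[0,0,-0.04],"translation":[0,2.4,0],"fingers":14},{"delta_rot":[0,0,-0.08],"translation":[0.2,4.8,0],"fingers":14},{"delta_rot":[0,0,-0.08],"translation":[0.2,4.8,0],"fingers":14},{"delta_rot":[0,0,-0.08],"translation":[0.2,4.8,0],"fingers":14},{"delta_rot":[0,0,-0.08],"translation":[0.2,4.8,0],"fingers":14},{"delta_rot":[0,0,-0.08],"translation":[0.2,4.8,0],"fingers":14},{"delta_rot":[0,0,-0.08],"translation":[0.2,4.8,0],"fingers":14},{"delta_rot":[0,0,-0.08],"translation":[0.2,4.8,0],"fingers":14},{"delta_rot":[0,0,-0.08],"translation":[0.2,4.8,0],"fingers":14},{"delta_rot":[0,0,-0.08],"translation":[0.2,4.8,0],"fingers":14}]'|tail -1; python3 m.py
```

```text
grasp_force: 1.9
t 8.00 drop mm 7.6 (std 0.2) yaw 0.681 polar 0.752 r 60.6 F_tool [ 3.3 -2.9  0.4] M [0.81 0.68 0.03] w 13.9 pos [ 0.5288 -0.0294  0.1384] gf 1.9
```

It is sinking at roughly 9 mm/s. Holding here and measuring.

```bash
for i in 1 2; do python3 -m inch '[{"delta_rot":[0,0,0],"translation":[0,0,0],"fingers":14},{"delta_rot":[0,0,0],"translation":[0,0,0],"fingers":14},{"delta_rot":[0,0,0],"translation":[0,0,0],"fingers":14},{"delta_rot":[0,0,0],"translation":[0,0,0],"fingers":14},{"delta_rot":[0,0,0],"translation":[0,0,0],"fingers":14},{"delta_rot":[0,0,0],"translation":[0,0,0],"fingers":14},{"delta_rot":[0,0,0],"translation":[0,0,0],"fingers":14},{"delta_rot":[0,0,0],"translation":[0,0,0],"fingers":14},{"delta_rot":[0,0,0],"translation":[0,0,0],"fingers":14},{"delta_rot":[0,0,0],"translation":[0,0,0],"fingers":14}]'|tail -1; python3 m.py; done
```

```text
grasp_force: 1.9
t 8.88 drop mm 16.0 (std 0.3) yaw 0.681 polar 0.752 r 60.5 F_tool [ 3.2 -4.4  0.8] M [ 0.84  0.56 -0.01] w 13.9 pos [ 0.5288 -0.0293  0.1384] gf 1.9
grasp_force: 1.9
t 9.77 drop mm 23.2 (std 0.4) yaw 0.681 polar 0.752 r 60.5 F_tool [ 2.8 -3.9 -0.4] M [ 0.83  0.65 -0.03] w 13.9 pos [ 0.5288 -0.0294  0.1384] gf 1.9
```

```bash
for i in 1 2 3 4 5 6; do python3 -m inch '[{"delta_rot":[0,0,0],"translation":[0,0,0],"fingers":14},{"delta_rot":[0,0,0],"translation":[0,0,0],"fingers":14},{"delta_rot":[0,0,0],"translation":[0,0,0],"fingers":14},{"delta_rot":[0,0,0],"translation":[0,0,0],"fingers":14},{"delta_rot":[0,0,0],"translation":[0,0,0],"fingers":14},{"delta_rot":[0,0,0],"translation":[0,0,0],"fingers":14},{"delta_rot":[0,0,0],"translation":[0,0,0],"fingers":14},{"delta_rot":[0,0,0],"translation":[0,0,0],"fingers":14},{"delta_rot":[0,0,0],"translation":[0,0,0],"fingers":14},{"delta_rot":[0,0,0],"translation":[0,0,0],"fingers":14}]'>/dev/null; python3 m.py|cut -c1-40; done
```

```text
t 10.65 drop mm 28.7 (std 0.9) yaw 0.681
t 11.53 drop mm 34.1 (std 1.1) yaw 0.681
t 12.42 drop mm 37.1 (std 0.8) yaw 0.681
t 13.30 drop mm 39.2 (std 0.7) yaw 0.681
t 14.18 drop mm 39.5 (std 0.6) yaw 0.681
t 15.07 drop mm 39.5 (std 0.6) yaw 0.681
```

The readings stop at 39.5 mm. That could be a real stall or a tracking artefact, so I'll look.

```bash
python3 - <<'E'
from h import *; from rig import vision; import cv2
s=vision.snapshot("side"); np.savez("pics/side2.npz",**s); t=vision.snapshot("top")
f=lambda a:cv2.resize(a,(400,400),interpolation=cv2.INTER_CUBIC)
cv2.imwrite("pics/crop4.png",np.hstack([f(s["image"][130:250,190:310,::-1]),f(t["image"][170:310,160:300,::-1])]))
E
```

```text
(no output)
```

View pics/crop4.png

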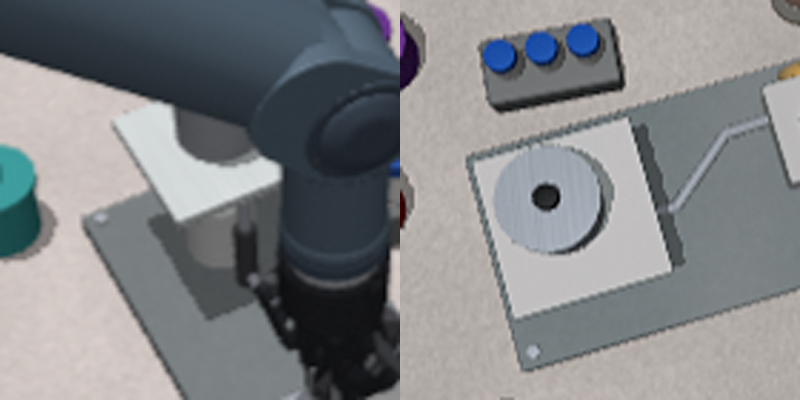

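It is a real stall. In the side crop the platform corner is at (180,222), about 40 mm down, and the canister stands upright. Opening a bit further.

```bash
python3 -m inch '[{"delta_rot":[0,0,-0.03],"translation":[0,1.8,0],"fingers":14},{"delta_rot":[0,0,-0.06],"translation":[0.1,3.6,0],"fingers":14},{"delta_rot":[0,0,-0.06],"translation":[0.1,3.6,0],"fingers":14},{"delta_rot":[0,0,-0.06],"translation":[0.1,3.6,0],"fingers":14},{"delta_rot":[0,0,-0.06],"translation":[0.1,3.6,0],"fingers":14},{"delta_rot":[0,0,-0.06],"translation":[0.1,3.6,0],"fingers":14},{"delta_rot":[0,0,-0.06],"translation":[0.1,3.6,0],"fingers":14},{"delta_rot":[0,0,-0.06],"translation":[0.1,3.6,0],"fingers":14},{"delta_rot":[0,0,-0.06],"translation":[0.1,3.6,0],"fingers":14},{"delta_rot":[0,0,-0.06],"translation":[0.1,3.6,0],"fingers":14}]'|tail -1; python3 m.py
for i in 1 2; do python3 -m inch '[{"delta_rot":[0,0,0],"translation":[0,0,0],"fingers":14},{"delta_rot":[0,0,0],"translation":[0,0,0],"fingers":14},{"delta_rot":[0,0,0],"translation":[0,0,0],"fingers":14},{"delta_rot":[0,0,0],"translation":[0,0,0],"fingers":14},{"delta_rot":[0,0,0],"translation":[0,0,0],"fingers":14},{"delta_rot":[0,0,0],"translation":[0,0,0],"fingers":14}]'>/dev/null; python3 m.py|cut -c1-40; done
```

```text
grasp_force: 2.0
t 16.05 drop mm 48.1 (std 0.6) yaw 0.741 polar 0.807 r 60.8 F_tool [ 3.  -4.8 -0.3] M [ 0.86  0.72 -0.03] w 13.8 pos [ 0.5309 -0.0319  0.1383] gf 2.0
t 16.60 drop mm 53.7 (std 0.8) yaw 0.741
t 17.15 drop mm 60.1 (std 0.7) yaw 0.741
```

```bash
for i in 1 2 3 4; do python3 -m inch '[{"delta_rot":[0,0,0],"translation":[0,0,0],"fingers":14},{"delta_rot":[0,0,0],"translation":[0,0,0],"fingers":14},{"delta_rot":[0,0,0],"translation":[0,0,0],"fingers":14},{"delta_rot":[0,0,0],"translation":[0,0,0],"fingers":14},{"delta_rot":[0,0,0],"translation":[0,0,0],"fingers":14},{"delta_rot":[0,0,0],"translation":[0,0,0],"fingers":14},{"delta_rot":[0,0,0],"translation":[0,0,0],"fingers":14},{"delta_rot":[0,0,0],"translation":[0,0,0],"fingers":14}]'>/dev/null; python3 m.py|cut -c1-40; done
```

```text
t 17.87 drop mm 66.3 (std 0.8) yaw 0.741
t 18.58 drop mm -10.0 (std 41.5) yaw 0.7
t 19.30 drop mm -10.0 (std 34.5) yaw 0.7
t 20.02 drop mm -10.0 (std 0.0) yaw 0.74
```

```bash
sed -i 's/g\[170:225,c\]/g[190:225,c]/; s/out.append(170+/out.append(190+/; s/e0=edge(s0\["image"\])/e0=edge0(s0["image"])/' m.py; python3 - <<'E'
s=open('m.py').read(); i=s.index('def edge'); j=s.index('s=vision'); f=s[i:j]
open('m.py','w').write(s[:j]+f.replace('def edge','def edge0').replace('190','170')+s[j:])
E
python3 m.py; python3 - <<'E'
from h import *; from rig import vision; import cv2
s=vision.snapshot("side"); np.savez("pics/side3.npz",**s)
cv2.imwrite("pics/crop5.png",cv2.resize(s["image"][140:240,200:320,::-1],None,fx=5,fy=5,interpolation=cv2.INTER_CUBIC))
E
```

```text
t 20.07 drop mm 84.7 (std 0.9) yaw 0.741 polar 0.807 r 60.8 F_tool [ 3.1 -4.1 -0. ] M [0.81 0.69 0.02] w 13.9 pos [ 0.5309 -0.0319  0.1383] gf 2.0
```

View pics/crop5.png

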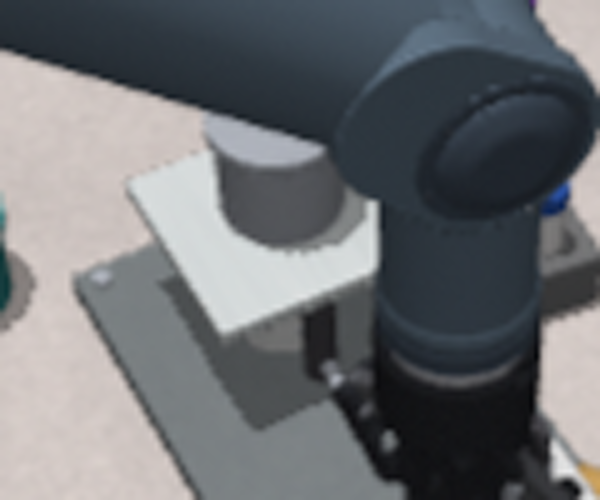

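The platform's near corner is at crop (222,336), about 85 mm down, with the canister upright on it. One more wait to confirm it is on its stop.

```bash
for i in 1 2; do python3 -m inch '[{"delta_rot":[0,0,0],"translation":[0,0,0],"fingers":14},{"delta_rot":[0,0,0],"translation":[0,0,0],"fingers":14},{"delta_rot":[0,0,0],"translation":[0,0,0],"fingers":14},{"delta_rot":[0,0,0],"translation":[0,0,0],"fingers":14},{"delta_rot":[0,0,0],"translation":[0,0,0],"fingers":14},{"delta_rot":[0,0,0],"translation":[0,0,0],"fingers":14},{"delta_rot":[0,0,0],"translation":[0,0,0],"fingers":14},{"delta_rot":[0,0,0],"translation":[0,0,0],"fingers":14},{"delta_rot":[0,0,0],"translation":[0,0,0],"fingers":14},{"delta_rot":[0,0,0],"translation":[0,0,0],"fingers":14}]'>/dev/null; python3 m.py; done
```

```text
t 21.00 drop mm 88.8 (std 0.9) yaw 0.741 polar 0.807 r 60.8 F_tool [ 2.9 -3.9 -0.2] M [0.84 0.7  0.01] w 14.2 pos [ 0.5309 -0.0319  0.1383] gf 2.0
t 21.88 drop mm 88.8 (std 0.9) yaw 0.741 polar 0.807 r 60.8 F_tool [ 3.2 -4.1  0.6] M [ 0.82  0.66 -0.05] w 13.9 pos [ 0.5309 -0.032   0.1383] gf 2.0
```

```bash
python3 -m inch '[{"delta_rot":[0,0,-0.05],"translation":[0.1,3,0],"fingers":14},{"delta_rot":[0,0,-0.05],"translation":[0.1,3,0],"fingers":14},{"delta_rot":[0,0,-0.05],"translation":[0.1,3,0],"fingers":14},{"delta_rot":[0,0,-0.05],"translation":[0.1,3,0],"fingers":14},{"delta_rot":[0,0,-0.05],"translation":[0.1,3,0],"fingers":14},{"delta_rot":[0,0,-0.05],"translation":[0.1,3,0],"fingers":14},{"delta_rot":[0,0,-0.05],"translation":[0.1,3,0],"fingers":14},{"delta_rot":[0,0,-0.05],"translation":[0.1,3,0],"fingers":14}]' >/dev/null; python3 m.py
for i in 1 2; do python3 -m inch '[{"delta_rot":[0,0,0.05],"translation":[0.1,-3,0],"fingers":14},{"delta_rot":[0,0,0.1],"translation":[0.3,-6,0],"fingers":14},{"delta_rot":[0,0,0.15],"translation":[0.7,-9,0],"fingers":14},{"delta_rot":[0,0,0.2],"translation":[1.2,-11.9,0],"fingers":14},{"delta_rot":[0,0,0.2],"translation":[1.2,-11.9,0],"fingers":14},{"delta_rot":[0,0,0.2],"translation":[1.2,-11.9,0],"fingers":14},{"delta_rot":[0,0,0.2],"translation":[1.2,-11.9,0],"fingers":14}]' >/dev/null; python3 m.py; done
```

```text
t 22.60 drop mm 88.8 (std 0.9) yaw 0.791 polar 0.856 r 61.2 F_tool [ 3.1 -4.2 -1.3] M [ 0.78  0.67 -0.02] w 13.9 pos [ 0.5329 -0.0342  0.1383] gf 1.9
t 23.23 drop mm 88.7 (std 0.9) yaw 0.590 polar 0.706 r 61.7 F_tool [-0.3  4.3  0.2] M [-0.84 -0.15 -0.09] w 14.4 pos [ 0.5261 -0.0281  0.1384] gf 3.7
t 23.87 drop mm 88.5 (std 0.8) yaw 0.391 polar 0.492 r 61.0 F_tool [-3.6  4.3 -1.3] M [-0.94 -0.69 -0.02] w 14.3 pos [ 0.5193 -0.0168  0.1381] gf 2.1
```

The platform is on its stop, since the extra opening did not move it. The tool yaw has fallen about 0.1 rad behind the bar, so I'll widen the fingers and realign. Then I'll approach the seat in 1.5 mm steps, with a force check between moves.

```bash
cat > c.py <<'E'
import sys; from h import *; from rig import ctrl
from scipy.spatial.transform import Rotation as R
st=ctrl.state(); r=R.from_quat(st["eef_rot"]).as_matrix(); F=r.T@np.array(st["wrist_force"]); p=np.array(st["tool_pos"]); d=np.array([.573,.012])-p[:2]
print("t %.2f yaw %.3f polar %.3f r %.1f"%(st["t"],np.arctan2(r[1,0],r[0,0]),np.arctan2(d[1],d[0]),1000*np.hypot(*d)),"F",F.round(1),"M",np.round(r.T@st["wrist_torque"],2),"w %.1f"%(st["gripper_width"]*1e3))
sys.exit(F[1]>7)
E
python3 -m inch '[{"delta_rot":[0,0,0],"translation":[0,0,0],"fingers":20},{"delta_rot":[0,0,-0.05],"translation":[0,0,0],"fingers":20},{"delta_rot":[0,0,-0.09],"translation":[0,0,0],"fingers":20},{"delta_rot":[0,0,-0.09],"translation":[0,0,0],"fingers":20},{"delta_rot":[0,0,-0.09],"translation":[0,0,0],"fingers":20}]'>/dev/null; python3 c.py && python3 -m inch '[{"delta_rot":[0,0,0],"translation":[0,-1.5,0],"fingers":20},{"delta_rot":[0,0,0],"translation":[0,-3,0],"fingers":20},{"delta_rot":[0,0,0],"translation":[0,-3,0],"fingers":20},{"delta_rot":[0,0,0],"translation":[0,-3,0],"fingers":20},{"delta_rot":[0,0,0],"translation":[0,-3,0],"fingers":20}]'>/dev/null; python3 c.py && python3 -m inch '[{"delta_rot":[0,0,0.025],"translation":[0,-1.5,0],"fingers":20},{"delta_rot":[0,0,0.025],"translation":[0,-1.5,0],"fingers":20},{"delta_rot":[0,0,0.025],"translation":[0,-1.5,0],"fingers":20},{"delta_rot":[0,0,0.025],"translation":[0,-1.5,0],"fingers":20}]'>/dev/null; python3 c.py
```

```text
t 24.28 yaw 0.481 polar 0.445 r 58.7 F [0.7 0.1 1. ] M [ 0.03 -0.03 -0.02] w 20.1
t 24.28 yaw 0.481 polar 0.445 r 58.7 F [0.7 0.1 1. ] M [ 0.03 -0.03 -0.02] w 20.1
t 24.28 yaw 0.481 polar 0.445 r 58.7 F [0.7 0.1 1. ] M [ 0.03 -0.03 -0.02] w 20.1False
False
False
```

```bash
sed -i 's/sys.exit(F\[1\]>7)/sys.exit(int(F[1]>7))/' c.py
python3 -m inch '[{"delta_rot":[0,0,0],"translation":[0,-1.5,0],"fingers":20},{"delta_rot":[0,0,0],"translation":[0,-3,0],"fingers":20},{"delta_rot":[0,0,0],"translation":[0,-3,0],"fingers":20},{"delta_rot":[0,0,0],"translation":[0,-3,0],"fingers":20}]'>/dev/null; python3 c.py && python3 -m inch '[{"delta_rot":[0,0,0.025],"translation":[0,-1.5,0],"fingers":20},{"delta_rot":[0,0,0.05],"translation":[0.1,-3,0],"fingers":20},{"delta_rot":[0,0,0.05],"translation":[0.1,-3,0],"fingers":20},{"delta_rot":[0,0,0.05],"translation":[0.1,-3,0],"fingers":20}]'>/dev/null && python3 c.py && python3 -m inch '[{"delta_rot":[0,0,0.025],"translation":[0,-1.5,0],"fingers":20},{"delta_rot":[0,0,0.05],"translation":[0.1,-3,0],"fingers":20},{"delta_rot":[0,0,0.05],"translation":[0.1,-3,0],"fingers":20},{"delta_rot":[0,0,0.05],"translation":[0.1,-3,0],"fingers":20}]'>/dev/null && python3 c.py
```

```text
t 24.62 yaw 0.480 polar 0.427 r 59.1 F [0.9 3.6 1.5] M [-0.62  0.23 -0.08] w 20.0
t 24.95 yaw 0.430 polar 0.392 r 58.9 F [2.3 4.9 2.3] M [-0.91  0.44 -0.03] w 20.5
t 25.28 yaw 0.380 polar 0.341 r 58.9 F [2.  5.3 2.8] M [-0.92  0.55 -0.07] w 19.9
```

```bash
python3 -m inch '[{"delta_rot":[0,0,0.025],"translation":[0,-1.5,0],"fingers":20},{"delta_rot":[0,0,0.05],"translation":[0.1,-3,0],"fingers":20},{"delta_rot":[0,0,0.05],"translation":[0.1,-3,0],"fingers":20},{"delta_rot":[0,0,0.05],"translation":[0.1,-3,0],"fingers":20}]'>/dev/null; python3 c.py && python3 -m inch '[{"delta_rot":[0,0,0.015],"translation":[0,-1,0],"fingers":20},{"delta_rot":[0,0,0.035],"translation":[0,-2,0],"fingers":20},{"delta_rot":[0,0,0.035],"translation":[0,-2,0],"fingers":20},{"delta_rot":[0,0,0.035],"translation":[0,-2,0],"fingers":20}]'>/dev/null && python3 c.py && python3 -m inch '[{"delta_rot":[0,0,0.015],"translation":[0,-1,0],"fingers":20},{"delta_rot":[0,0,0.035],"translation":[0,-2,0],"fingers":20},{"delta_rot":[0,0,0.035],"translation":[0,-2,0],"fingers":20},{"delta_rot":[0,0,0.035],"translation":[0,-2,0],"fingers":20}]'>/dev/null && python3 c.py && python3 -m inch '[{"delta_rot":[0,0,0.015],"translation":[0,-1,0],"fingers":20},{"delta_rot":[0,0,0.035],"translation":[0,-2,0],"fingers":20},{"delta_rot":[0,0,0.035],"translation":[0,-2,0],"fingers":20},{"delta_rot":[0,0,0.035],"translation":[0,-2,0],"fingers":20}]'>/dev/null && python3 c.py
```

```text
t 25.62 yaw 0.330 polar 0.293 r 58.9 F [3.1 4.7 2.8] M [-0.96  0.58 -0.13] w 20.2
t 25.95 yaw 0.295 polar 0.263 r 58.9 F [3.3 4.9 2.9] M [-1.    0.67 -0.08] w 20.0
t 26.28 yaw 0.260 polar 0.231 r 58.9 F [2.6 5.2 2.8] M [-1.04  0.71 -0.09] w 19.9
t 26.62 yaw 0.225 polar 0.199 r 58.9 F [3.2 4.3 3. ] M [-1.03  0.68 -0.1 ] w 20.0
```

```bash
python3 -m inch '[{"delta_rot":[0,0,0],"translation":[0,-1,0],"fingers":20},{"delta_rot":[0,0,0],"translation":[0,-2,0],"fingers":20},{"delta_rot":[0,0,0],"translation":[0,-2,0],"fingers":20},{"delta_rot":[0,0,0],"translation":[0,-2,0],"fingers":20}]'>/dev/null; python3 c.py && python3 -m inch '[{"delta_rot":[0,0,0],"translation":[0,-1,0],"fingers":20},{"delta_rot":[0,0,0],"translation":[0,-2,0],"fingers":20},{"delta_rot":[0,0,0],"translation":[0,-2,0],"fingers":20},{"delta_rot":[0,0,0],"translation":[0,-2,0],"fingers":20}]'>/dev/null && python3 c.py && python3 -m inch '[{"delta_rot":[0,0,0.015],"translation":[0,-1,0],"fingers":20},{"delta_rot":[0,0,0.035],"translation":[0,-2,0],"fingers":20},{"delta_rot":[0,0,0.035],"translation":[0,-2,0],"fingers":20},{"delta_rot":[0,0,0.035],"translation":[0,-2,0],"fingers":20}]'>/dev/null && python3 c.py && python3 -m inch '[{"delta_rot":[0,0,0.015],"translation":[0,-1,0],"fingers":20},{"delta_rot":[0,0,0.035],"translation":[0,-2,0],"fingers":20},{"delta_rot":[0,0,0.035],"translation":[0,-2,0],"fingers":20},{"delta_rot":[0,0,0.035],"translation":[0,-2,0],"fingers":20}]'>/dev/null && python3 c.py && python3 -m inch '[{"delta_rot":[0,0,0.015],"translation":[0,-1,0],"fingers":20},{"delta_rot":[0,0,0.035],"translation":[0,-2,0],"fingers":20},{"delta_rot":[0,0,0.035],"translation":[0,-2,0],"fingers":20},{"delta_rot":[0,0,0.035],"translation":[0,-2,0],"fingers":20}]'>/dev/null && python3 c.py
```

```text
t 26.95 yaw 0.224 polar 0.170 r 59.2 F [3.  5.6 2.5] M [-1.06  0.67 -0.11] w 20.3
t 27.28 yaw 0.224 polar 0.148 r 59.4 F [3.4 6.8 3.2] M [-1.27  0.66  0.03] w 20.0
t 27.62 yaw 0.189 polar 0.114 r 59.4 F [3.6 5.7 2.6] M [-1.24  0.76 -0.07] w 19.9
t 27.95 yaw 0.154 polar 0.080 r 59.5 F [3.8 6.  2.1] M [-1.23  0.81  0.03] w 19.5
t 28.28 yaw 0.119 polar 0.046 r 59.6 F [3.7 4.9 3.3] M [-1.16  0.9  -0.05] w 19.8
```

```bash
python3 -m inch '[{"delta_rot":[0,0,0.015],"translation":[0,-1,0],"fingers":20},{"delta_rot":[0,0,0.035],"translation":[0,-2,0],"fingers":20},{"delta_rot":[0,0,0.035],"translation":[0,-2,0],"fingers":20},{"delta_rot":[0,0,0.035],"translation":[0,-2,0],"fingers":20}]'>/dev/null; python3 c.py && python3 -m inch '[{"delta_rot":[0,0,0.015],"translation":[0,-1,0],"fingers":20},{"delta_rot":[0,0,0.035],"translation":[0,-2,0],"fingers":20},{"delta_rot":[0,0,0.035],"translation":[0,-2,0],"fingers":20},{"delta_rot":[0,0,0.035],"translation":[0,-2,0],"fingers":20}]'>/dev/null && python3 c.py && python3 -m inch '[{"delta_rot":[0,0,0.015],"translation":[0,-1,0],"fingers":20},{"delta_rot":[0,0,0.035],"translation":[0,-2,0],"fingers":20},{"delta_rot":[0,0,0.035],"translation":[0,-2,0],"fingers":20},{"delta_rot":[0,0,0.035],"translation":[0,-2,0],"fingers":20}]'>/dev/null && python3 c.py && python3 -m inch '[{"delta_rot":[0,0,0.015],"translation":[0,-1,0],"fingers":20},{"delta_rot":[0,0,0.035],"translation":[0,-2,0],"fingers":20},{"delta_rot":[0,0,0.035],"translation":[0,-2,0],"fingers":20},{"delta_rot":[0,0,0.035],"translation":[0,-2,0],"fingers":20}]'>/dev/null && python3 c.py && python3 -m inch '[{"delta_rot":[0,0,0.015],"translation":[0,-1,0],"fingers":20},{"delta_rot":[0,0,0.035],"translation":[0,-2,0],"fingers":20},{"delta_rot":[0,0,0.035],"translation":[0,-2,0],"fingers":20},{"delta_rot":[0,0,0.035],"translation":[0,-2,0],"fingers":20}]'>/dev/null && python3 c.py
```

```text
t 28.62 yaw 0.084 polar 0.017 r 59.7 F [5.3 5.9 3.3] M [-1.23  0.93 -0.09] w 19.9
t 28.95 yaw 0.048 polar 0.002 r 59.5 F [5.3 8.2 1.7] M [-1.59  1.05 -0.14] w 19.7
```

Seat met: the lever stopped following and the force rose to 8.2 N. Now a small extra push, then averaging the readings.

```bash
python3 -m inch '[{"delta_rot":[0,0,0],"translation":[0,-0.5,0],"fingers":20},{"delta_rot":[0,0,0],"translation":[0,-1,0],"fingers":20},{"delta_rot":[0,0,0],"translation":[0,-1,0],"fingers":20}]'>/dev/null; python3 c.py; for i in 1 2 3; do python3 -m inch '[{"delta_rot":[0,0,0],"translation":[0,0,0],"fingers":20}]'>/dev/null; python3 c.py;done
```

```text
t 29.20 yaw 0.048 polar -0.001 r 59.5 F [5.7 8.5 1.7] M [-1.85  1.08 -0.15] w 20.1
t 29.28 yaw 0.048 polar -0.001 r 59.5 F [5.2 9.3 2.2] M [-1.8   1.09 -0.1 ] w 19.9
t 29.37 yaw 0.048 polar -0.000 r 59.5 F [5.4 8.5 2.1] M [-1.81  1.11 -0.14] w 19.8
t 29.45 yaw 0.048 polar -0.000 r 59.5 F [5.1 8.9 1. ] M [-1.85  1.09 -0.12] w 20.2
```

```bash
python3 -m inch '[{"delta_rot":[0,0,0],"translation":[0,-0.5,0],"fingers":20},{"delta_rot":[0,0,0],"translation":[0,-1,0],"fingers":20},{"delta_rot":[0,0,0],"translation":[0,-1,0],"fingers":20}]'>/dev/null; python3 c.py; for i in 1 2 3; do python3 -m inch '[{"delta_rot":[0,0,0],"translation":[0,0,0],"fingers":20}]'>/dev/null; python3 c.py;done
```

```text
t 29.70 yaw 0.048 polar -0.007 r 59.5 F [5.8 9.9 2. ] M [-2.01  1.1  -0.11] w 19.7
t 29.78 yaw 0.048 polar -0.007 r 59.6 F [4.9 9.6 2.1] M [-1.96  1.07 -0.16] w 19.7
t 29.87 yaw 0.048 polar -0.007 r 59.6 F [5.  9.9 2.3] M [-1.97  1.07 -0.1 ] w 20.3
t 29.95 yaw 0.047 polar -0.006 r 59.5 F [ 5.4 10.2  3. ] M [-1.96  1.06 -0.17] w 19.9
```

```bash
python3 -m inch '[{"delta_rot":[0,0,0],"translation":[0,-0.5,0],"fingers":20},{"delta_rot":[0,0,0],"translation":[0,-1,0],"fingers":20},{"delta_rot":[0,0,0],"translation":[0,-1,0],"fingers":20},{"delta_rot":[0,0,0],"translation":[0,-1,0],"fingers":20}]'>/dev/null; python3 c.py; python3 -m inch '[{"delta_rot":[0,0,0],"translation":[0,0,0],"fingers":20},{"delta_rot":[0,0,0],"translation":[0,0,0],"fingers":20}]'>/dev/null; python3 c.py; python3 -m inch '[{"delta_rot":[0,0,0],"translation":[0,2,0],"fingers":20},{"delta_rot":[0,0,0],"translation":[0,5,0],"fingers":20},{"delta_rot":[0,0,0],"translation":[0,5,0],"fingers":20},{"delta_rot":[0,0,0],"translation":[0,5,0],"fingers":20}]'>/dev/null; python3 c.py
```

```text
t 30.28 yaw 0.047 polar -0.013 r 59.6 F [ 5.5 11.5  2.1] M [-2.16  1.08 -0.12] w 20.1
t 30.45 yaw 0.047 polar -0.012 r 59.6 F [ 5.  10.4  2.1] M [-2.18  1.06 -0.12] w 20.0
t 30.78 yaw 0.050 polar 0.003 r 61.0 F [ 2.   5.9 -0.1] M [-1.24  0.53 -0.07] w 19.8
```

```bash
python3 -m inch '[{"delta_rot":[0,0,0],"translation":[0,3,0],"fingers":20},{"delta_rot":[0,0,0],"translation":[0,6,0],"fingers":22},{"delta_rot":[0,0,0],"translation":[0,7,0],"fingers":30},{"delta_rot":[0,0,0],"translation":[0,7,0],"fingers":36},{"delta_rot":[0,0,0],"translation":[0,7,0],"fingers":36},{"delta_rot":[0,0,0],"translation":[0,7,0],"fingers":36}]'>/dev/null; python3 c.py
```

```text
t 31.28 yaw 0.052 polar 0.070 r 62.2 F [-1.1  0.6  0.6] M [ 0.   -0.04  0.01] w 36.2
```

Free and centred on the bar. Now straight up.

```bash
python3 -m inch '[{"delta_rot":[0,0,0],"translation":[0,0,-10],"fingers":36},{"delta_rot":[0,0,0],"translation":[0,0,-25],"fingers":36},{"delta_rot":[0,0,0],"translation":[0,0,-45],"fingers":36},{"delta_rot":[0,0,0],"translation":[0,0,-70],"fingers":36},{"delta_rot":[0,0,0],"translation":[0,0,-95],"fingers":36},{"delta_rot":[0,0,0],"translation":[0,0,-115],"fingers":36},{"delta_rot":[0,0,0],"translation":[0,0,-120],"fingers":36},{"delta_rot":[0,0,0],"translation":[0,0,-120],"fingers":36},{"delta_rot":[0,0,0],"translation":[0,0,-120],"fingers":36},{"delta_rot":[0,0,0],"translation":[0,0,-120],"fingers":36}]'; python3 - <<'E'
from h import *; from rig import vision; import cv2
s=vision.snapshot("side"); cv2.imwrite("pics/crop6.png",cv2.resize(s["image"][100:350,170:410,::-1],None,fx=2.4,fy=2.4,interpolation=cv2.INTER_CUBIC))
E
```

```text
t: 32.12
tool_pos: [0.5102, 0.0068, 0.2567]
eef_rot: [1.0, 0.025, -0.002, -0.0]
wrist_force: [0.5, 0.9, -0.5]
gripper_width: 0.0361
grasp_force: 0.0
```

View pics/crop6.png

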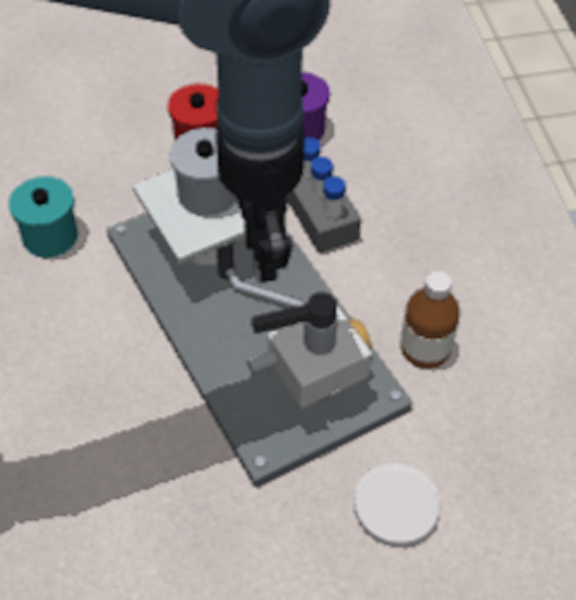

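The picture shows the lever turned clockwise (tip at (258,322)) and clear of the gripper. The platform is down with the canister upright on it (205,170). The bottle, dish and rack look undisturbed. Handing in.

```bash
python3 -c "from rig import job; print(job.sign_off())"
```

```text
the job is handed in; nothing more can be done
None
```

I handed the job in at about 32 s: the platform sank to its stop at about 11 mm/s at most by camera (it stalled once at 40 mm and needed more opening). I nipped the valve up with about 11 N measured on the lever and let go; the canister stands upright on the platform, nothing else looks moved, and sign-off returned no verdict.

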